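# Fit the keyed pulley on the gearmotor shaft

### The arm

A 6-joint arm with a two-finger parallel gripper is mounted at the origin on a cart in front of the work surface, level with it; the furniture and walls round the work are solid. World frame = base frame: x ahead of the robot, y to its left, z up, the work surface at z = 0. Lengths are in mm, angles in rad, forces in N, time in s.
With the tool pointing down it reaches from about 325 to 900 mm from the base axis. Payload 6.1 kg.
Tool frame: the origin (TCP) lies between the finger pads; the fingertips stand 14 mm ahead of it and the grasp point (between the pads) lies 5 mm behind it; z points along the fingers, y is the line along which they close (so a half turn about z gives the same grasp; the last joint's range is limited). The gripper opens to 87 mm and grips with 3 to 60 N. Pads are 19 mm wide; open, the fingers measure 117 mm over their backs; the gripper's body (75 mm by 190 mm) begins 51 mm behind the grasp point.
Start: joints at [1.167, 0.22, 1.526, -0, 1.395, -0.126], TCP at [171.399, 601.031, 216.438] pointing down, gripper open.
Joint ranges: [-2.98, 2.98], [-0.91, 2.08], [0.09, 2.57], [-1.24, 4.39], [0.2, 2.65], [-2.68, 2.68]. Speed limits (rad/s): [2.57, 2.57, 3.01, 3.14, 3.14, 3.14].

### API

Orientations are given as a unit quaternion [x, y, z, w].
In Python, from station import r, status, get_image, camera_info, ticket gives the robot as it stands. The module is installed in compiled form; this text tells all that it offers. Calls block until the motion is done:
- r.move_pose(position, orientation): joint-space move of the TCP to a pose.
- r.move_linear(position, orientation=None, rate=150, until_force=None): straight line of the TCP; orientation=None keeps the orientation; rate is the mean speed in mm/s. With until_force (N) it stops when the force on the tool has changed by that much, and returns True; else False.
- r.set_joints(angles): joint-space move.
- r.move_gripper(opening, strength=None): finger opening in mm; strength is the grip in N (None keeps the last); returns when the fingers have stopped.
- r.wait(seconds).
- r.inverse_kinematics(position, orientation): joint angles nearest the present ones, or None.
- status.observe(): the state.
- get_image(name): name is "side" or "top" or "wrist"; returns (picture, depth): 420x560x3 uint8, blue, green, red; 420x560 float32, mm along the optical axis (not along the pixel's ray), 0 where there is no reading.
- camera_info(name): a dict with "intrinsics" (3x3 intrinsics, pixels), "R" (3x3) and "t" (3): a world point X has camera coordinates R X + t; the wrist camera has in their place "T_tool_cam" (4x4, takes a point from camera to tool coordinates, whose origin is the TCP and whose axes are the flange's). Camera axes: x right, y down, z forward; pixel columns grow to the right and rows downward; lengths in mm; the calibration is good to about 2 mm. The wrist camera is an equidistant fisheye: a pixel r from the principal point sees the ray r / f radians off the axis. A picture is of the moment at which its call begins: read the wrist's pose just before it. camera_info takes no time and is no camera call.
A pose or a line that the arm cannot do raises r.IKError and nothing moves.
- ticket.hand_in(): hands the job in; it is judged then, once.
The state is a dict: "clock": time; "joint_pos": joint angles; "joint_velocities": joint speeds; "joint_efforts": joint torques, N m; "tool_pos": TCP position; "eef_rot": TCP orientation; "force": force on the tool from outside, world axes, zero at the start; "moment": the same for the moment, N m; "width": finger opening in mm; "grasp_force": force on a finger pad.
Only numpy, scipy, OpenCV 4.12 (cv2) and the standard library are available. Lean on these libraries where they do the work, as an engineer would, in place of code of your own. Each camera call takes 0.05 s, during which the arm holds its last target. There are 200 camera calls.

### The job

Fit the V-belt pulley on the upright output shaft of the gearmotor, fully home on the shaft's shoulder with its keyway over the key, and let go of it. Nobody noted the exact angle at which the shaft stopped, so once the bore is over the nose of the shaft you will have to turn the pulley until the keyway finds the key. Use a light hand: never press or drop it on the shaft or key with more than about 3.5 kg of force, or the key gets burred, and leave the spanner, screwdriver, screw carton and nail jar where they are.

Things in the scene. Friction and masses are not known exactly. Their poses are not given: they have to be found in the camera images.
- pulley: Light grey aluminium V-belt pulley, 0.3 to 0.65 kg, lying flat with its boss up. Grooved rim 90 mm across from the underside to 22 mm up; above it a plain round boss 48 mm across (grip here) from 22 to 44 mm, flat on top. Origin: on the axis at the underside; z points up through the boss. The keyway, seen from above as a notch in the bore, lies toward the pulley's own -x axis.
- pulley_bore (a point): Centre of the pulley's bore at the underside (same point and axes as pulley). The bore is 25.5 mm across and runs right through along z; its one keyway, 9.5 mm wide, also runs the whole length, toward -x, its floor 17.5 mm from the axis.
- gearmotor: Blue worm gearbox, 98 mm square and 91 mm high over its round flange, fixed to the bench; feet 150 mm wide along x. A grey ribbed motor lies along its own -y axis to 206 mm from the shaft, with a black terminal box up to 102 mm high. Origin: on the bench, on the axis of the upright output shaft. Self-locking: the shaft does not turn by hand.
- shaft_seat (a point): Fixed point on the shaft axis at the top of its shoulder (36 mm across), 100 mm above the bench: the pulley's underside rests here when fully home. Axes as the gearmotor's.
- shaft_tip (a point): Fixed point on the axis at the top of the steel shaft, 24 mm across, 46 mm above the shoulder; tip chamfer 3 x 4 mm. A brass key 8 mm wide stands out to 16 mm from the axis, 4 to 30 mm above the shoulder; the 16 mm above it are bare. The key stopped anywhere up to 43 degrees either side of the gearmotor's own -x axis; this angle is not measured: see it or feel for it.
- wrench_17: Combination spanner lying on the bench, 38x204x10 mm, to be left alone. Origin: centre of its underside, length along y.
- screwdriver_a: Screwdriver with a red handle, 29x212x28 mm, to be left alone. Origin: centre of its underside, length along y.
- screw_box: Carton of screws, 76x98x34 mm, to be left alone. Origin: centre of its underside.
- nail_jar: Glass jar of nails with a yellow lid, 70x75x97 mm, to be left alone. Origin: centre of its underside.
There are look-alikes about, which are no part of the job. Leave any blue or red look-alike of the pulley alone.

How it is judged:
By the outcome, as a careful person would: the job done as asked, in the order asked, and still so for the second after the job is handed in, with the robot touching nothing.
It also fails if it takes over 64 s, if anything falls off the work surface, if the arm or the gripper's body presses on something with over 40 N, if the wrist force passes 120 N, or if a joint passes its speed limit or range.

## Working session

There is one attempt and no reset: what is moved stays moved. The work goes in short steps, each a Python script; the robot and the scene stay as the last script left them, time stands still between calls to the robot, and variables do not carry over. Pictures are saved under pics/ and viewed, at most 10 in all, crops included, and the job is handed in when it is done.

```bash
mkdir -p pics; python3 - <<'E'
from station import r,status,get_image,camera_info
import cv2,numpy as np
s=status.observe();print(s)
for n in("top","side","wrist"):
    im,d=get_image(n);cv2.imwrite(f"pics/{n}0.png",im);np.save(f"pics/{n}0.npy",d);print(n,camera_info(n))
E
```

```text
{'clock': 0.0, 'joint_pos': array([ 1.16690597e+00,  2.21249614e-01,  1.52760500e+00, -1.88807301e-05,
        1.39469644e+00, -1.26102401e-01]), 'joint_velocities': array([ 4.64603867e-04,  5.79878719e-04,  1.40600881e-03,  8.97895251e-05,
       -5.22288007e-04, -1.41980378e-03]), 'joint_efforts': array([-3.36758807e-03, -4.94619012e+01, -3.87372530e+01,  6.96725165e-02,
        5.71804005e-02, -1.68404836e-04]), 'tool_pos': array([171.15422595, 600.45120931, 215.32595681]), 'eef_rot': array([ 1.38446117e-01,  9.90369484e-01, -9.47448852e-04, -2.47488557e-04]), 'force': array([ 0.18924521, -0.70654572, -0.04937741]), 'moment': array([0.01642657, 0.06286939, 0.00391047]), 'grasp_force': 0.0, 'width': 86.97246664838708}
top {'intrinsics': array([[468.7095759 ,   0.        , 283.59850761],
       [  0.        , 468.7095759 , 214.59727248],
       [  0.        ,   0.        ,   1.        ]]), 'R': array([[-0.01969973, -0.99697057,  0.0752436 ],
       [-0.98283061,  0.00550113, -0.18442811],
       [ 0.18345547, -0.0775849 , -0.97996157]]), 't': array([ -82.72082613,  560.26847619, 130
[... 230 characters left out ...]
.02067742],
       [-0.20773826, -0.56716192, -0.7969769 ],
       [ 0.3060903 ,  0.73614432, -0.60365575]]), 't': array([-533.23211265,  158.95047303,  952.69919369])}
wrist {'intrinsics': array([[325.1922621 ,   0.        , 279.05760327],
       [  0.        , 325.1922621 , 209.67344743],
       [  0.        ,   0.        ,   1.        ]]), 'T_tool_cam': array([[-3.80841894e-04, -9.59310453e-01, -2.82353163e-01,
         7.76740654e+01],
       [ 9.99999051e-01,  8.49397833e-06, -1.37767146e-03,
        -2.79601964e-02],
       [ 1.32401293e-03, -2.82353420e-01,  9.59309540e-01,
        -1.67610680e+02],
       [ 0.00000000e+00,  0.00000000e+00,  0.00000000e+00,
         1.00000000e+00]])}
```

View pics/top0.png

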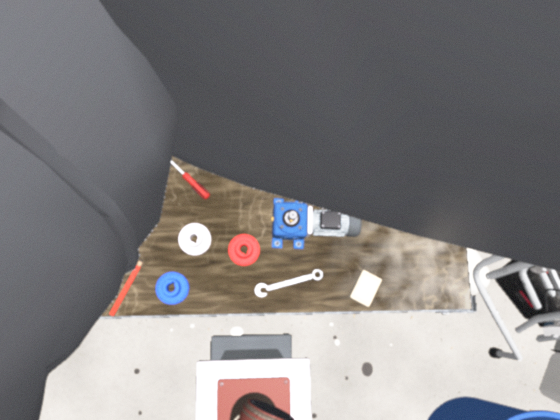

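View pics/side0.png

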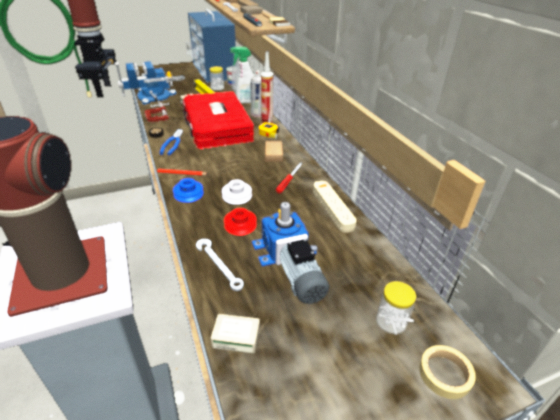

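Candidates for the pulley in the top view are the light grey or white one at (194,239), the blue one at (171,288) and the red one at (244,250). The light grey one fits the description. The gearmotor shaft is at (292,217), with its motor to the right. In the side view the pulley is at (237,190) and the shaft tip at (285,207).

```bash
cat > h.py <<'E'
from station import r,status,get_image,camera_info
import cv2,numpy as np
from scipy.spatial.transform import Rotation as Ro
def ray(n,u,v,z):
    c=camera_info(n);R,t=c["R"],c["t"];d=R.T@np.linalg.solve(c["intrinsics"],[u,v,1]);o=-R.T@t
    return o+d*(z-o[2])/d[2]
def wray(u,v,z,s):
    c=camera_info("wrist");K=c["intrinsics"];T=c["T_tool_cam"]
    x=(np.array([u,v])-K[:2,2])/K[0,0];a=np.linalg.norm(x);d=np.r_[x/a*np.sin(a),np.cos(a)]
    Q=Ro.from_quat(s["eef_rot"]).as_matrix();d=Q@T[:3,:3]@d;o=s["tool_pos"]+Q@T[:3,3]
    return o+d*(z-o[2])/d[2]
def wproj(X,s):
    c=camera_info("wrist");K=c["intrinsics"];T=c["T_tool_cam"]
    Q=Ro.from_quat(s["eef_rot"]).as_matrix();p=T[:3,:3].T@(Q.T@(np.array(X)-s["tool_pos"])-T[:3,3])
    a=np.arctan2(np.hypot(p[0],p[1]),p[2]);return K[:2,2]+K[0,0]*a*p[:2]/np.hypot(p[0],p[1])
def down(yaw): # tool x axis at world angle yaw, z down
    return (Ro.from_euler('z',yaw)*Ro.from_euler('x',np.pi)).as_quat()
E
python3 - <<'E'
from h import *
im=cv2.imread("pics/top0.png")
print("pulley top",ray("top",194,239,22),"side",ray("side",237,188,35))
print("shaft top",ray("top",292,217,146),"side",ray("side",285,206,146))
print("motor end",ray("top",359,226,50),"red",ray("top",244,250,22),"blue",ray("top",171,288,22), "yaw0",Ro.from_quat(status.observe()["eef_rot"]).apply([1,0,0]))
c=[cv2.resize(im[y-25:y+25,x-25:x+25],(390,390),interpolation=cv2.INTER_CUBIC) for x,y in((194,239),(292,217))]
cv2.imwrite("pics/crop1.png",np.hstack(c))
E
```

```text
pulley top [494.92917524 169.32419184  22.        ] side [496.46279568 159.25496754  35.        ]
shaft top [ 535.46974639 -105.28463364  146.        ] side [ 540.62384436 -113.14482065  146.        ]
motor end [ 524.93323407 -311.19975267   50.        ] red [461.3047692  25.090528   22.       ] blue [355.65294739 231.60399403  22.        ] yaw0 [-9.61659767e-01  2.74245252e-01  1.84253496e-04]
```

View pics/crop1.png

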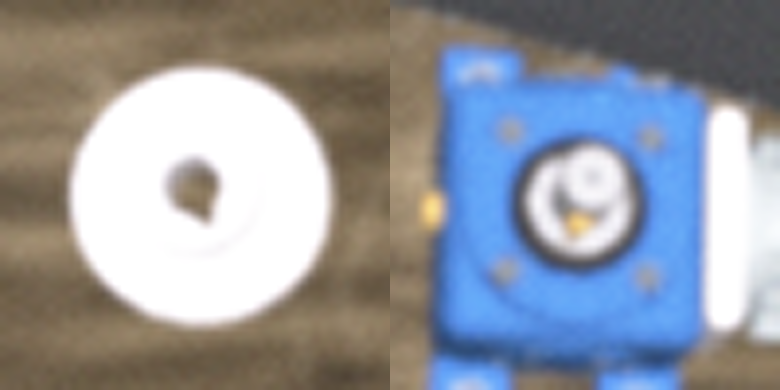

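The left crop confirms the pulley is light grey, with its notch towards the lower right. In the right crop the brass key shows below the shaft axis. Next I'll look closer with the wrist camera, first over the shaft, then over the pulley.

```bash
python3 - <<'E'
from h import *
import pickle
S={}
for n,p,y in(("shaft",[537,-107,290],100),("pul",[495,166,190],109)):
    r.move_pose(p,down(np.radians(y)));r.wait(.3)
    s=status.observe();im,d=get_image("wrist");S[n]=s;cv2.imwrite(f"pics/w_{n}.png",im);np.save(f"pics/w_{n}.npy",d);print(s["clock"],s["tool_pos"],s["joint_pos"],Ro.from_quat(s["eef_rot"]).apply([1,0,0]))
pickle.dump(S,open("S.pkl","wb"))
a=cv2.imread("pics/w_shaft.png")[60:360,80:480];b=cv2.imread("pics/w_pul.png")[60:360,80:480]
cv2.imwrite("pics/pair.png",np.hstack([a,b]))
E
```

```text
3.2667 [ 537.06451067 -106.69858439  289.93567682] [-3.40171486e-01 -4.44226706e-03  1.63312380e+00  1.84431143e-05
  1.51300730e+00 -5.15243659e-01] [-1.74178155e-01  9.84714155e-01  6.34134330e-05]
4.75 [495.53056418 165.21453958 190.32037404] [ 1.70833239e-01 -5.97310643e-03  1.82162878e+00 -9.56297178e-05
  1.32535542e+00 -1.59248995e-01] [-3.24142726e-01  9.46008171e-01 -1.83825656e-04]
```

View pics/pair.png

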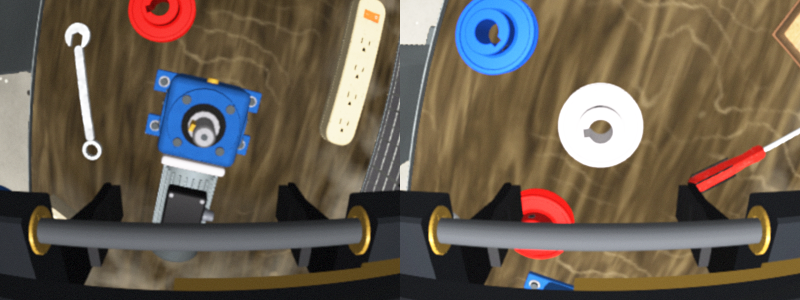

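The left half shows the shaft tip at about (203,132) with the brass key to its left at (191,127). The right half shows the pulley at (600,125), with its keyway pointing left and slightly down at (584,131). Now I'll measure these positions.

```bash
python3 - <<'E'
from h import *
import pickle
S=pickle.load(open("S.pkl","rb"))
def pts(n,m,z):
    v,u=np.nonzero(m);return np.array([wray(a,b,z,S[n]) for a,b in zip(u,v)])[:,:2]
def cont(n,m,z):
    c=max(cv2.findContours(m.astype(np.uint8),0,2)[0],key=cv2.contourArea)[:,0]
    return np.array([wray(*p,z,S[n])[:2] for p in c]),c
def circ(P):
    A=np.c_[2*P,np.ones(len(P))];x=np.linalg.lstsq(A,(P**2).sum(1),rcond=None)[0];return x[:2],np.sqrt(x[2]+x[:2]@x[:2])
im=cv2.imread("pics/w_pul.png");g=im.min(2);m=np.zeros(g.shape,bool);m[120:260,200:350]=g[120:260,200:350]>150
P,c=cont("pul",m,22);C,R=circ(P);print("rim",C,R,np.std(np.linalg.norm(P-C,axis=1)))
print("bench calib", S["pul"]["tool_pos"])
# bore: dark inside
hole=np.zeros(g.shape,np.uint8);cv2.drawContours(hole,[c],-1,1,-1);hole=cv2.erode(hole,np.ones((15,15)))&(g<185).astype(np.uint8)
hole[:, :]=cv2.morphologyEx(hole,cv2.MORPH_OPEN,np.ones((2,2)))
H,_=cont("pul",hole,44);HC,HR=circ(H);print("hole",HC,HR);
rel=H-C;a=np.degrees(np.arctan2(rel[:,1],rel[:,0]))%360;d=np.linalg.norm(rel,axis=1)
print(np.c_[a,d].round(0)[np.argsort(a)].astype(int).tolist())
# shaft
n="shaft";im2=cv2.imread("pics/w_shaft.png");d=np.load("pics/w_shaft.npy")
hsv=cv2.cvtColor(im2,cv2.COLOR_BGR2HSV)
u0,v0=283,192
br=np.zeros(g.shape,bool);w=(slice(160,225),slice(250,315));br[w]=((hsv[...,0]>12)&(hsv[...,0]<35)&(hsv[...,1]>110))[w]
v,u=np.nonzero(br);print("brass",len(u),u.min(),u.max(),v.min(),v.max(), pts(n,br,130).mean(0))
# depth to world z
K=camera_info("wrist")["intrinsics"];T=camera_info("wrist")["T_tool_cam"];Q=Ro.from_quat(S[n]["eef_rot"]).as_matrix()
vv,uu=np.mgrid[130:260,220:350];x=np.stack([uu-K[0,2],vv-K[1,2]],-1)/K[0,0];al=np.linalg.norm(x,axis=-1)
D=d[130:260,220:350];W=np.concatenate([x*(np.tan(al)/al)[...,None]*D[...,None],D[...,None]],-1)@T[:3,:3].T+T[:3,3]
W=W@Q.T+S[n]["tool_pos"]
for lo,hi in((143,152),(127,133),(97,103),(88,94)):
    k=(W[...,2]>lo)&(W[...,2]<hi);print(lo,k.sum(),W[k].mean(0) if k.any() else 0,(W[k].max(0)-W[k].min(0)) if k.any() else 0)
c1=cv2.resize(im2[165:220,255:310],(400,400),interpolation=cv2.INTER_CUBIC);c2=cv2.resize(im[160:215,255:310],(400,400),interpolation=cv2.INTER_CUBIC)
cv2.imwrite("pics/pair2.png",np.hstack([c1,c2]))
E
```

```text
rim [494.94414659 169.56598091] 45.39448361598785 0.49896264291802433
bench calib [495.53056418 165.21453958 190.32037404]
hole [495.13171093 167.83308483] 12.257317124311216
[[3, 12], [9, 13], [18, 13], [23, 12], [33, 12], [39, 11], [44, 12], [50, 11], [54, 12], [57, 11], [72, 11], [81, 10], [88, 11], [121, 10], [129, 9], [139, 10], [171, 10], [176, 10], [183, 11], [189, 10], [195, 11], [195, 13], [200, 15], [200, 14], [218, 16], [223, 16], [231, 12], [264, 13], [269, 12], [274, 13], [310, 13], [316, 13], [319, 13], [344, 13], [348, 12], [354, 13]]
brass 52 268 314 181 224 [ 529.52675658 -102.36447618]
143 354 [ 541.76801528 -106.38136316  145.1035396 ] [21.00594582 21.94503288  4.33120984]
127 57 [ 532.72899883 -100.83129967  129.50802006] [25.22383717 12.41862782  5.92135368]
97 529 [ 536.5035277  -152.58015774  100.0543763 ] [ 48.62010551 113.59707156   5.98056291]
88 3082 [ 540.72433828 -107.06957844   90.74061283] [ 84.28050172 129.68254065   5.97320746]
```

View pics/pair2.png

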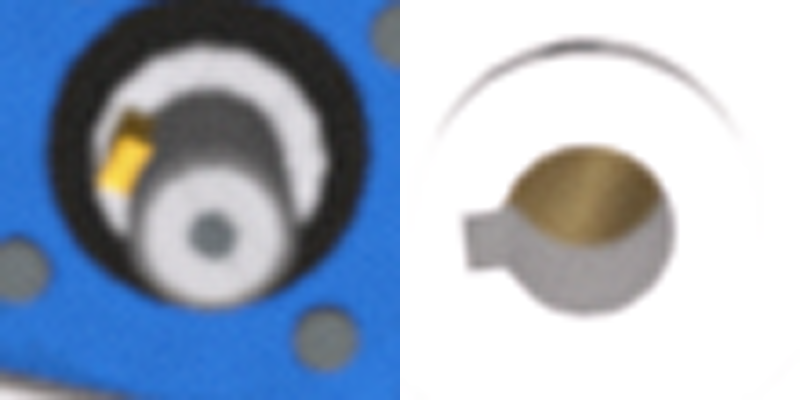

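The left crop shows the shaft tip centre at crop (212,236) and the bright top of the key at (125,163). The right crop shows the bore centre at about (590,230) and the middle of the keyway floor at (467,242).

```bash
python3 - <<'E'
from h import *
import pickle
S=pickle.load(open("S.pkl","rb"));q=55/400
def f(n,x,y,o,z):return wray(o[0]+x*q-.5+q/2,o[1]+y*q-.5+q/2,z,S[n])
sh=f("shaft",212,236,(255,165),146);
for p in((125,163),(135,137),(153,152),(98,187)):
    k=f("shaft",*p,(255,165),130);d=k-sh;print("key",k,np.hypot(*d[:2]),np.degrees(np.arctan2(d[1],d[0]))%360)
print("shaft",sh, "shoulder",f("shaft",212,160,(255,165),100), "flange",f("shaft",208,150,(255,165),91))
b=f("pul",190,230,(255,160),44);k=f("pul",67,242,(255,160),44);d=k-b;print("bore",b,"kw",k,np.hypot(*d[:2]),np.degrees(np.arctan2(d[1],d[0]))%360)
E
```

```text
key [ 528.33974711 -102.95682483  130.        ] 13.83564352978017 161.40861561661936
key [529.09717214 -98.99772017 130.        ] 14.92432657928051 145.88617983191816
key [ 531.97577006 -100.69648017  130.        ] 11.59019904236717 144.8579665817096
key [ 525.14685881 -107.06558358  130.        ] 16.309339043997177 178.93802130714073
shaft [ 541.45339642 -107.36786027  146.        ] shoulder [ 541.95898999 -106.8029227   100.        ] flange [ 541.51326048 -107.24146797   91.        ]
bore [495.51083176 169.32394944  44.        ] kw [480.16421458 162.30568364  44.        ] 16.87526929419751 204.57541407551005
```

```bash
python3 - <<'E'
from h import *
import pickle
q=down(np.radians(109))
r.move_linear([495.2,169.4,60],q,rate=150)
print(r.move_linear([495.2,169.4,40],q,rate=50,until_force=8))
f0=status.observe();print(f0["tool_pos"],f0["force"])
r.move_gripper(44,30);s=status.observe();print("w",s["width"],s["grasp_force"],s["force"],s["tool_pos"])
r.move_linear([495.2,169.4,215],q,rate=150);r.wait(.3);s=status.observe();print(s["clock"],s["width"],s["force"],s["moment"],s["tool_pos"])
im,d=get_image("wrist");pickle.dump(s,open("S2.pkl","wb"));cv2.imwrite("pics/w_held.png",im);np.save("pics/w_held.npy",d)
cv2.imwrite("pics/held_c.png",cv2.resize(im[180:320,180:380],(800,560),interpolation=cv2.INTER_CUBIC))
E
```

```text
False
[494.89467894 169.33271743  39.60166187] [0.12996499 0.16532592 0.57270016]
w 44.456446231899626 0.0 [-0.78019548 -0.22856294  0.44936804] [495.20945372 169.40072306  40.00442882]
8.9583 44.18349577352827 [-0.02943185 -0.10967731 -0.13344141] [-0.11159553  0.00871644  0.06938969] [494.97044829 169.35466219 214.47186295]
```

View pics/held_c.png

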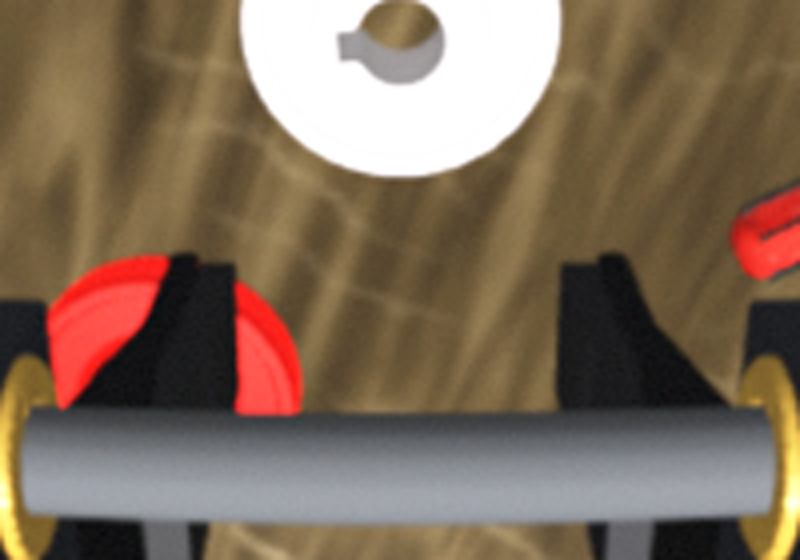

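```bash
python3 - <<'E'
from h import *
import pickle
s=pickle.load(open("S2.pkl","rb"));S1=pickle.load(open("S.pkl","rb"))["pul"]
print("pred",wproj([495.5,169.3,44],s))
for n,st in(("w_pul",S1),("w_held",s)):
    im=cv2.imread(f"pics/{n}.png");d=np.load(f"pics/{n}.npy")
    m=(im.min(2)>150).astype(np.uint8);m[:,:200]=0;m[:,350:]=0;m[:110]=0;m[245:]=0
    c=max(cv2.findContours(m,0,2)[0],key=cv2.contourArea)[:,0]
    P=np.array([wray(*p,22,st)[:2] for p in c]);A=np.c_[2*P,np.ones(len(P))];x=np.linalg.lstsq(A,(P**2).sum(1),rcond=None)[0];print(n,x[:2],np.sqrt(x[2]+x[:2]@x[:2]))
    K=camera_info("wrist")["intrinsics"];T=camera_info("wrist")["T_tool_cam"];Q=Ro.from_quat(st["eef_rot"]).as_matrix()
    vv,uu=np.mgrid[140:235,220:345];X=np.stack([uu-K[0,2],vv-K[1,2]],-1)/K[0,0];al=np.linalg.norm(X,axis=-1)
    D=d[140:235,220:345];W=np.concatenate([X*(np.tan(al)/al)[...,None]*D[...,None],D[...,None]],-1)@T[:3,:3].T+T[:3,3];W=W@Q.T+st["tool_pos"]
    for lo,hi in((38,50),(16,27),(-8,6)):
        k=(W[...,2]>lo)&(W[...,2]<hi);w=W[k];print(lo,k.sum(),np.median(w,0),w.max(0)[:2]-w.min(0)[:2])
print(status.observe()["grasp_force"],status.observe()["width"])
E
```

```text
pred [280.04223805 189.82473576]
w_pul [494.9441915  169.56654474] 45.394446409673485
38 1261 [495.32912084 170.40134743  43.23058589] [47.71312777 48.47017013]
16 3636 [492.77845355 174.76190082  20.41421805] [89.00617486 89.71227062]
-8 6715 [504.29344058 163.06379617  -0.59631767] [171.36085457 150.82429016]
w_held [495.00294592 169.5891073 ] 45.50448513146257
38 1105 [495.50780569 170.33731351  43.21629988] [47.83766317 48.20207016]
16 3174 [492.73430332 174.23043342  20.3867654 ] [89.07606299 89.34941078]
-8 7375 [506.48407636 161.90079229  -0.57364688] [183.52241333 161.14417562]
0.0 44.20883490592219
```

```bash
python3 - <<'E'
from h import *
s=status.observe();print([wproj(s["tool_pos"]+Ro.from_quat(s["eef_rot"]).apply([x,22,z]),s).round() for x in(-9.5,9.5) for z in(0,14)])
q=down(np.radians(109))
r.move_gripper(80)
r.move_linear([495.2,169.4,60],q,rate=200)
print(r.move_linear([495.2,169.4,38.5],q,rate=50,until_force=8))
def p(t):
    s=status.observe();print(t,round(s["clock"],2),s["width"],s["grasp_force"],s["force"].round(2),s["tool_pos"].round(2))
p("down")
r.move_gripper(30,30);p("closed");r.wait(.3);p("wait")
r.move_linear([495.2,169.4,48.5],q,rate=40);p("up");r.wait(.2);p("up")
im,d=get_image("side");cv2.imwrite("pics/side1.png",cv2.resize(im[150:230,190:310],(600,400)))
E
```

```text
[array([317., 272.]), array([315., 261.]), array([319., 242.]), array([316., 233.])]
False
down 11.4 79.974220086649 0.0 [0.86 0.33 0.51] [494.99 169.36  38.21]
closed 12.46 29.752685503952044 0.0 [ 0.14  0.03 -0.02] [495.21 169.4   38.5 ]
wait 12.76 30.09555707864391 0.0 [ 0.62  0.29 -0.17] [495.24 169.41  38.52]
up 13.16 30.414217715911338 0.0 [-0.51 -0.23  0.18] [495.69 169.48  49.11]
up 13.36 30.104997297253266 0.0 [-0.33 -0.19  0.19] [495.06 169.38  48.37]
```

View pics/side1.png

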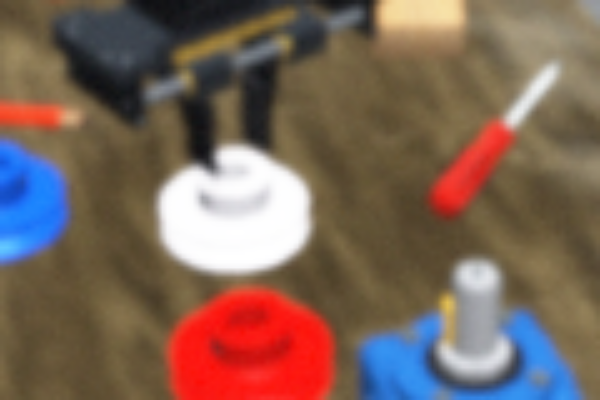

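The side view shows the fingers closed behind the boss, on the far side from the robot, and not straddling it. I'll check where the tool frame projects in the side image.

```bash
python3 - <<'E'
from h import *
s=status.observe();c=camera_info("side");Q=Ro.from_quat(s["eef_rot"])
def pj(X,c):
    p=c["K"] if 0 else c["intrinsics"]@(c["R"]@X+c["t"]);return p[:2]/p[2]
def cr(p):return ((p-[190,150])*5).round()
print(s["eef_rot"],Q.as_matrix().round(2))
for l in([0,15,14],[0,-15,14],[0,15,-46],[0,-15,-46],[9.5,15,14],[-9.5,15,14]):
    print(l,cr(pj(s["tool_pos"]+Q.apply(l),c)))
print("boss",cr(pj(np.array([495,169.5,44]),c)),"under",cr(pj(np.array([495,169.5,0]),c)))
im,d=get_image("wrist")
cv2.imwrite("pics/w3.png",cv2.resize(im[160:340,160:400],(800,600),interpolation=cv2.INTER_CUBIC))
E
```

```text
[ 5.80737104e-01  8.14091145e-01 -1.16769471e-04 -1.01926456e-04] [[-0.33  0.95 -0.  ]
 [ 0.95  0.33 -0.  ]
 [ 0.   -0.   -1.  ]]
[0, 15, 14] [248. 174.]
[0, -15, 14] [208. 191.]
[0, 15, -46] [244.  92.]
[0, -15, -46] [203. 108.]
[9.5, 15, 14] [239. 168.]
[-9.5, 15, 14] [257. 181.]
boss [227. 170.] under [231. 228.]
```

View pics/w3.png

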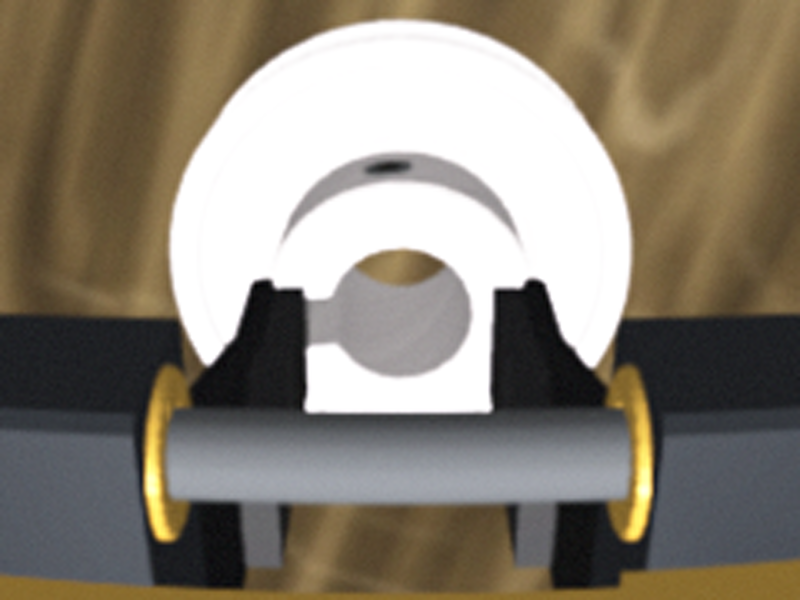

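The wrist view shows the bore at crop (403,313), with the finger ends at about row 285, above the boss. Compared with the stated finger length, the tips look too short by about 19 mm. I'll feel for the rim with open fingers to find the tip height.

```bash
python3 - <<'E'
from h import *
q=down(np.radians(109))
def p(t):
    s=status.observe();print(t,round(s["clock"],2),s["width"].round(2),s["grasp_force"],s["force"].round(2),s["tool_pos"].round(2))
r.move_gripper(66)
print(r.move_linear([495.2,169.4,36],q,rate=100,until_force=6))
hit=r.move_linear([495.2,169.4,12],q,rate=25,until_force=6);p(hit)
s=status.observe();im,d=get_image("wrist");cv2.imwrite("pics/w4.png",im);np.save("pics/w4.npy",d)
print("finger depths",[d[v,u] for v in(246,250,256) for u in(225,230,235,325,330,335)])
E
```

```text
FalseTraceback (most recent call last):
  File "<stdin>", line 7, in <module>
  File "<stdin>", line 4, in p
AttributeError: 'float' object has no attribute 'round'
```

```bash
cat >> h.py <<'E'
def p(t=""):
    s=status.observe();print(t,round(s["clock"],2),"w",round(float(s["width"]),2),"g",round(float(s["grasp_force"]),1),"F",s["force"].round(2),"M",s["moment"].round(3),"T",s["tool_pos"].round(2));return s
E
python3 - <<'E'
from h import *
p()
im,d=get_image("wrist");cv2.imwrite("pics/w4.png",im)
print("finger depths",[[round(float(d[v,u])) for u in range(216,346,6)] for v in(244,248,252,258)])
E
```

```text
15.37 w 65.96 g 3.2 F [-1.72 -0.38  6.47] M [-0.106  0.153 -0.013] T [494.96 169.33  16.27]
finger depths [[177, 176, 176, 176, 175, 158, 153, 152, 151, 151, 152, 152, 152, 151, 151, 153, 154, 168, 176, 177, 177, 176], [171, 176, 178, 178, 163, 153, 152, 152, 151, 152, 152, 152, 153, 152, 152, 153, 153, 158, 176, 178, 177, 173], [166, 178, 178, 178, 156, 153, 152, 152, 153, 153, 153, 153, 152, 152, 152, 153, 153, 154, 177, 177, 177, 167], [167, 179, 179, 179, 154, 153, 153, 154, 0, 153, 201, 200, 153, 153, 153, 153, 153, 153, 157, 179, 179, 166]]
```

```bash
python3 - <<'E'
from h import *
import pickle
q=down(np.radians(109))
r.move_linear([495.2,169.4,18],q,rate=40);p("grip at")
r.move_gripper(30,35);r.wait(.2);p("closed")
r.move_linear([495.2,169.4,30],q,rate=50);r.wait(.2);p("lift")
r.move_linear([495.2,169.4,190],q,rate=200);r.wait(.3);s=p("up")
im,d=get_image("wrist");pickle.dump(s,open("S5.pkl","wb"));cv2.imwrite("pics/w5.png",im)
cv2.imwrite("pics/w5c.png",cv2.resize(im[170:320,180:380],(800,600),interpolation=cv2.INTER_CUBIC))
E
```

```text
grip at 15.67 w 66.0 g 0.0 F [-0.27  1.06 -0.3 ] M [-0.056  0.039  0.012] T [495.19 169.4   17.89]
closed 16.36 w 47.29 g 35.0 F [ 0.39  0.4  -1.33] M [-0.011 -0.065  0.06 ] T [495.09 169.37  17.86]
lift 16.95 w 47.41 g 35.0 F [ 0.88 -0.08 -3.14] M [-0.052  0.034 -0.019] T [494.9  169.35  29.76]
up 18.2 w 47.37 g 35.0 F [-0.24 -0.35 -3.78] M [-0.092 -0.022 -0.02 ] T [494.68 169.29 188.97]
```

View pics/w5c.png

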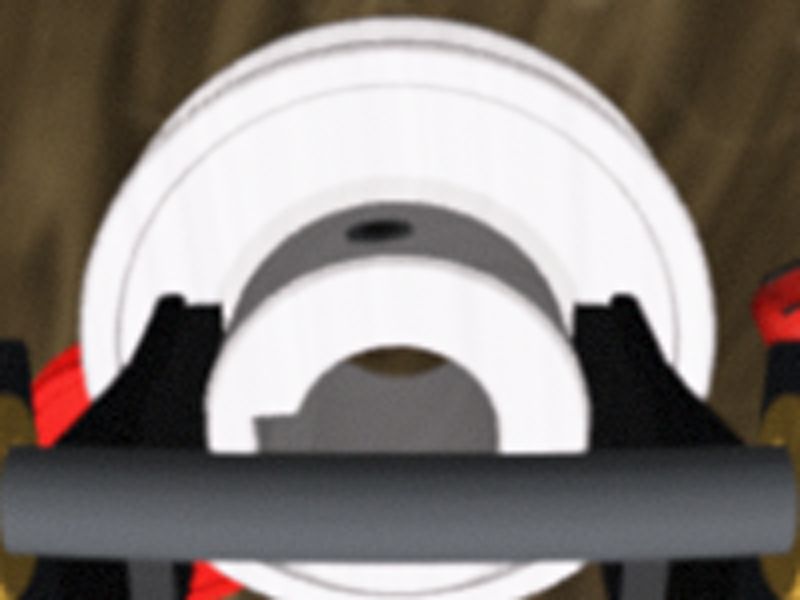

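The pulley is held: width 47.4 mm and about 3.8 N of weight. In the crop the boss spans x = 207 to 589, its far top edge is at row 257, and the bore spans x = 297 to 499. From this I get the held offset.

```bash
python3 - <<'E'
from h import *
import pickle
s=pickle.load(open("S5.pkl","rb"));R=Ro.from_quat(s["eef_rot"])
def t(x,y,dz):
    u,v=180+x/4-.375,170+y/4-.375
    X=wray(u,v,s["tool_pos"][2]+dz,s);return R.inv().apply(X-s["tool_pos"]).round(2)
print("boss far",t(398,257,26),"->x-24","bore far",t(398,347,26),"->x-12.75")
print("L",t(207,425,26),"R",t(589,425,26),"bore R",t(499,430,26),"rim far",t(398,42,4),"rimL",t(116,330,4),"rimR",t(680,330,4))
E
```

```text
boss far [ 24.01  -0.21 -25.99] ->x-24 bore far [ 12.49  -0.21 -26.  ] ->x-12.75
L [  1.61 -23.83 -25.96] R [  1.66  23.37 -26.04] bore R [  1.13  12.21 -26.02] rim far [45.03 -0.22 -3.99] rimL [  4.51 -39.6   -3.93] rimR [ 4.57 39.1  -4.07]
```

```bash
python3 - <<'E'
from h import *
x,y=541.6,-107.1;q=down(np.radians(65.8))
r.move_linear([495.2,169.4,205],down(np.radians(109)),rate=150)
r.move_pose([x,y,200],q);r.wait(.2);p("above")
print(r.move_linear([x,y,168],q,rate=100,until_force=5));p()
h=r.move_linear([x,y,152],q,rate=25,until_force=5);r.wait(.1);p(h)
E
```

```text
above 19.78 w 47.64 g 35.0 F [-0.2   0.16 -3.59] M [-0.122  0.09   0.014] T [ 541.77 -105.64  200.05]
False
 20.25 w 47.24 g 35.0 F [-0.09 -0.38 -2.75] M [-0.066  0.033 -0.007] T [ 541.3  -106.78  167.54]
False 21.14 w 47.23 g 35.0 F [-0.25  0.54 -2.91] M [-0.143  0.032  0.007] T [ 541.68 -107.18  152.18]
```

```bash
python3 - <<'E'
from h import *
x,y=541.6,-107.1
h=r.move_linear([x,y,116.5],down(np.radians(65.8)),rate=20,until_force=5);r.wait(.1);p(h)
im,d=get_image("wrist");cv2.imwrite("pics/w6.png",im)
E
```

```text
True 22.82 w 47.3 g 35.0 F [0.11 0.74 5.66] M [-0.089  0.16  -0.086] T [ 541.59 -107.1   117.8 ]
```

The contact came at TCP z = 117.8, so the pulley's underside is at 99.8 mm, fully home. The keyway went over the key directly. Now I'll release, retreat and verify.

```bash
python3 - <<'E'
from h import *
q=down(np.radians(65.8))
r.move_gripper(75);p("open")
r.move_linear([541.6,-107.1,290],q,rate=150);r.wait(.3);s=p("clear")
im,d=get_image("wrist")
cv2.imwrite("pics/w7.png",cv2.resize(im[140:250,210:350],(760,597),interpolation=cv2.INTER_CUBIC))
K=camera_info("wrist")["intrinsics"];T=camera_info("wrist")["T_tool_cam"];Q=Ro.from_quat(s["eef_rot"]).as_matrix()
vv,uu=np.mgrid[120:270,200:360];X=np.stack([uu-K[0,2],vv-K[1,2]],-1)/K[0,0];al=np.linalg.norm(X,axis=-1)
D=d[120:270,200:360];W=np.concatenate([X*(np.tan(al)/al)[...,None]*D[...,None],D[...,None]],-1)@T[:3,:3].T+T[:3,3];W=W@Q.T+s["tool_pos"]
rr=np.hypot(W[...,0]-541.6,W[...,1]+107.1)
for a,b in((0,8),(14,22),(28,42)):print(a,b,np.median(W[(rr>a)&(rr<b)&(W[...,2]>95),2]))
E
```

```text
open 23.65 w 75.04 g 2.6 F [-1.57  0.86  5.35] M [-0.025  0.293 -0.003] T [ 540.29 -106.6   116.26]
clear 25.26 w 75.3 g 0.0 F [0.38 0.31 0.63] M [-0.078  0.089 -0.019] T [ 541.42 -107.05  289.47]
0 8 145.40913317619328
14 22 143.34508794963526
28 42 120.47744296212748
```

View pics/w7.png

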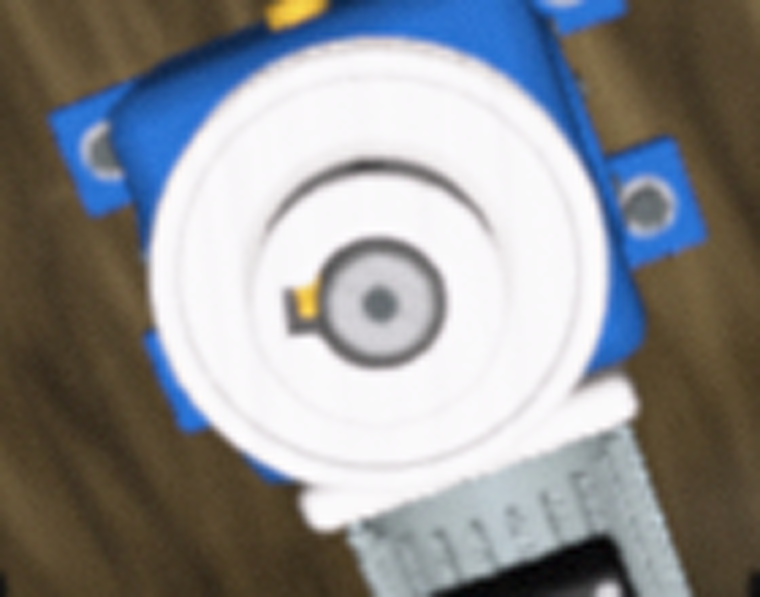

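The pulley sits on the shaft, with the tip at (380,303) and the brass key inside the keyway at (307,297). The boss top measures 143.3 mm high and the shaft tip 145.4 mm. Before the lift the boss read 43.2 mm against a nominal 44, so this means fully home. The robot is clear.

```bash
python3 -c "
from station import ticket
print(ticket.hand_in())"
```

```text
the job is handed in; nothing more can be done
None
```

The pulley is fully home on the shaft shoulder with its keyway over the key, released, and the job is handed in at about 25 s of robot time. The push at seating stopped at about 9 N, well under the 3.5 kg limit.

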